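Feed one copper slug and slide it to the stop

TASK

Press the red plunger of the slug feeder all the way down once and let it spring back up, so that a single copper slug is fed out onto the slide table. Then nudge that slug sideways with the fingertips, keeping it flat on the table, until it rests up against the brass stop. Do not pick anything up, feed no second slug, and leave the cup, punch and hammer where they are.

Things in the scene. Friction and masses are not known exactly. Their poses are not given: they have to be found in the camera images.
- feeder: Bolted-down slug feeder. Origin: magazine axis at bench height; x = the way slugs come out, z up. Octagonal steel magazine 43 mm across, up to z 44 mm, holds 3 slugs; green cheeks behind it (x -92 to -34, y -35 to 35, up to z 100 mm) carry the plunger. T-shaped steel plate 8 mm thick: foot x -108 to 10, y -45 to 45 mm; slide table x 10 to 84, y -175 to 175 mm.
- outlet (a point): Point on top of the slide table (8 mm above the bench) at feeder x 42 mm, y 0. A full press slides a brass blade forward under the stack, which leaves the lowest slug centred here (after a calm press within a few mm); the blade draws back as the plunger rises. The table's top is flat and clear between the stops; a fence 8 mm high runs along its far edge, inner face 32 mm beyond this point in feeder x.
- plunger (a joint): Plunger travel, m: 0 up (rest), 0.022 fully down, where it meets a hard stop. The return spring needs about 5 N at the start and 8 N at the bottom; with the slugs' friction a press takes 9 to 16 N. Released, it springs back up by itself.
- plunger_top (a point): Centre of the top of the plunger's red mushroom cap, 38 mm in diameter; at rest at feeder x = -73 mm, y = 0, z = 150 mm. It moves straight down.
- slug0_center (a point): Centre of the lowest copper slug of the stack, the one that comes out first: a flat disc 34 mm in diameter, 8 mm thick, 65 g, axis z. On the slide table its centre is 12 mm above the bench. Slides on the plate with a friction of well under 1 N.
- slug1_center (a point): Centre of the next slug of the stack (same size), which must stay in the magazine; it drops to the plate when the plunger has returned.
- brass_stop: Brass stop, fixed: bar 46 mm long (x, parallel to the feeder's x), 12 mm thick (y), 16 mm high, on the slide table, with a clamp head and thumb screw (34 mm high) over the fence. Origin: middle of the bar's underside, on the table's top, at feeder x 47 mm, 85 to 120 mm left or right of the outlet. A slug against its outlet side has its centre 23 mm from this origin along y.
- black_stop: A black stop of the same shape, clamped to the other side of the fence; not used in this job.
- cup: Copper cup, 64 mm in diameter, 62 mm high, loose on the bench beside the feeder. Origin: centre of its underside.
- punch: Steel punch standing on end on the bench beside the feeder, 22 mm in diameter, 80 mm high. Origin: centre of its foot.
- hammer: Hammer, 220 mm long, lying on the bench along its x, off the feeder. Origin: centre of its underside.

How it is judged:
On the way, in this order (a step that is already met when the one before it is completed fails the run):
1. the plunger is pressed fully down (value of joint plunger above 0.0195 m).
2. the plunger is back up and one slug lies out on the slide table (value of joint plunger below 0.003 m and x of slug0_center in the frame of feeder above 0.035 m and x of slug1_center in the frame of feeder between -0.008 and 0.008 m), for 0.1 s.
3. the slug has been pushed up against the brass stop (y of slug0_center in the frame of brass_stop between -0.027 and 0.027 m and x of slug0_center in the frame of brass_stop between -0.023 and 0.023 m and height (world z) of slug0_center between 0.0095 and 0.0145 m and angle between slug0_center's own z axis and vertical below 0.15 rad), for 0.2 s.
At the end, for the whole second after the job is handed in: The first slug lies flat and at rest on the slide table against the brass stop (gap under 4 mm, its centre within the length of the bar); the plunger is up; the next slug is still in the magazine (all of step 3 and linear speed of slug0 below 0.01 m/s and value of joint plunger below 0.003 m and x of slug1_center in the frame of feeder between -0.008 and 0.008 m); the robot touches nothing.
It fails at once if the slug is lifted, tipped or carried (height (world z) of slug0_center above 0.02 m or angle between slug0_center's own z axis and vertical above 0.4 rad).
It fails at once if a second slug is fed out or taken out of the magazine (x of slug1_center in the frame of feeder above 0.01 m or height (world z) of slug1_center above 0.032 m).
It fails at once if the cup, punch or hammer is disturbed (distance of any of cup, punch, hammer from where it was at the start of the episode above 0.015 m or angle between any of punch, cup's own z axis and vertical above 0.3 rad).
It also fails if it takes over 42 s, if anything falls off the work surface, if the arm or the gripper's body presses on something with over 40 N, if the wrist force passes 120 N, or if a joint passes its speed limit or range.

ROBOT

A 6-joint arm with a two-finger parallel gripper is mounted at the origin on the work surface. World frame = base frame: x ahead of the robot, y to its left, z up, the work surface at z = 0. Lengths are in m, angles in rad, forces in N, time in s.
With the tool pointing down it reaches from about 0.3 to 0.85 m from the base axis. Payload 5.4 kg.
Tool frame: the origin (TCP) lies between the finger pads; the fingertips stand 14 mm ahead of it and the grasp point (between the pads) lies 5 mm behind it (robot.tcp_to_tips is the distance from the TCP to the fingertips, in m); z points along the fingers, y is the direction in which the jaws open and shut (so a half turn about z gives the same grasp; the last joint's range is limited). The gripper opens to 85 mm and grips with 20 to 120 N. Pads are 22 mm wide; open, the fingers measure 114 mm over their backs; the gripper's body (76 mm by 85 mm) begins 54 mm behind the grasp point. The pads swing forward as they close: fully open they stand 13 mm farther back than shut.
Start: joints at [-1.479, 0.158, 1.597, -0, 1.386, -0.21], TCP at [0.171, -0.549, 0.245] pointing down, gripper open.
Joint ranges: [-2.91, 2.91], [-0.94, 2.29], [0.18, 2.7], [-1.29, 4.43], [0.17, 2.64], [-3, 3]. Speed limits (rad/s): [2.57, 2.57, 3.14, 3.14, 3.14, 3.14].

INTERFACE

Orientations are given as a rotation vector (axis times angle).
In Python, from workcell import status, optics, robot gives the robot as it stands.
- The arm moves only by the tool play_rows, never from a script. Its argument "series" is a list of rows, each an object of numbers: "dx", "dy", "dz": the shift along the tool's x, y, z in cm; "twist": the turn about the tool's z in rad. In form: [{"dx": .., "dy": .., "dz": .., "twist": ..}, ...]. A call has 1 to 12 rows; each row shifts and turns the commanded pose from where the row before left it, along the tool's axes as they then stand; what a row does not reach is not made up. A row lasts 1/8 s, in which the tool goes at most 62.5 mm and 10.7 degrees, less where a joint would pass 70% of its speed; a pose out of reach is approached as far as the arm can. A call is refused whole if a number of a shift passes 6.25 or a number of a turn 0.188, either way. A call with a gripper value outside its range is refused whole. "grip" is the closure, from 0 (fully open) to 1 (shut), set as the call begins (left out, the last holds). The fingers move at their own pace and stop on an object; the grip force is fixed at half the most. Time passes only in rows, so rows that do not move let the fingers close. It gives the time, the measured TCP pose, the force and the opening at its end, in the units of the state.
- status.observe(): the state, without advancing time (a new reading comes with each control period).
- optics.camera(name): name is "side" or "top" or "wrist"; returns the picture (420x560x3 uint8, red, green, blue); there is no depth.
- optics.camera_info(name): a dict with "fx", "fy", "cx", "cy" (pixels), "position" and "orientation" of the camera in the world; the wrist camera has in their place "mount" (4x4, takes a point from camera to tool coordinates, whose origin is the TCP and whose axes are the flange's). Camera axes: x right, y down, z forward; pixel columns grow to the right and rows downward; lengths in m; the calibration is good to about 2 mm. A picture is of the moment at which its call begins: read the wrist's pose just before it. camera_info takes no time and is no camera call.
- robot.job_done(): hands the job in, once; it reports no verdict.
The state is a dict: "time": time; "joints": joint angles; "qd": joint speeds; "tau": joint torques, N m; "position": TCP position; "tcp_rot": TCP orientation; "force": force on the tool from outside, world axes, zero at the start; "moment": the same for the moment, N m; "grip_width": finger opening in m.
Only numpy, scipy, OpenCV 4.12 (cv2) and the standard library are available. Lean on these libraries where they do the work, as an engineer would, in place of code of your own. Each camera call takes 0.05 s, during which the arm holds its last target. There are 200 camera calls.

## Working session

There is one attempt and no reset: what is moved stays moved. The work goes in short steps, Python scripts to look and compute and a tool call to move; the robot and the scene stay as the last step left them, time stands still between calls to the robot, and variables do not carry over. Pictures are saved under pics/ and viewed, about 8 in all and at most 12, crops included, and the job is handed in when it is done.

Besides the shell and the picture viewer there is one more tool, called after "Call:" by a JSON object that holds its "method" and its "body". play_rows: Moves the arm, as the interface text tells. Its arguments: {"type":"object","properties":{"series":{"type":"array","items":{"type":"object","properties":{"dx":{"type":"number"},"dy":{"type":"number"},"dz":{"type":"number"},"twist":{"type":"number"}}}},"grip":{"type":"number"}},"required":["series"]}

```bash
mkdir -p pics
cat > h.py <<'E'
from workcell import status, optics, robot
import numpy as np, cv2
from scipy.spatial.transform import Rotation as R
def K(n):
    c=optics.camera_info(n); return c
def Rm(o):
    o=np.array(o,float)
    return o if o.shape==(3,3) else R.from_rotvec(o).as_matrix()
def save(n,f,box=None,s=1):
    im=optics.camera(n)[:,:,::-1]
    cv2.imwrite('pics/full_'+f,im)
    if box: im=im[box[1]:box[3],box[0]:box[2]]
    cv2.imwrite('pics/'+f,cv2.resize(im,None,fx=s,fy=s,interpolation=cv2.INTER_CUBIC))
def ray(n,u,v):
    c=K(n); d=Rm(c['orientation'])@np.array([(u-c['cx'])/c['fx'],(v-c['cy'])/c['fy'],1]); return np.array(c['position']),d
def at(n,u,v,z):
    p,d=ray(n,u,v); return p+d*(z-p[2])/d[2]
def proj(n,P):
    c=K(n); q=Rm(c['orientation']).T@(np.array(P)-c['position']); return np.array([c['fx']*q[0]/q[2]+c['cx'],c['fy']*q[1]/q[2]+c['cy']])
E
python3 - <<'E'
from h import *
print(status.observe())
for n in('side','top','wrist'): print(n,K(n))
save('top','top1.png',s=1.42); save('side','side1.png',s=1.42)
E
```

```text
{'time': 0.0, 'joints': array([-1.47905913e+00,  1.59047393e-01,  1.59823584e+00, -1.28675387e-05,
        1.38621495e+00, -2.10123773e-01]), 'qd': array([ 5.85856197e-04, -4.18975836e-04, -4.14975982e-04,  2.82062465e-04,
        1.55998375e-05, -2.13118792e-04]), 'tau': array([ 5.16054843e-04, -3.95994973e+01, -3.31430697e+01, -1.25725942e-04,
        8.51172663e-03, -2.26085497e-07]), 'position': array([ 0.17085495, -0.54842246,  0.24431601]), 'tcp_rot': array([-3.10399590e+00, -4.72081482e-01, -1.57148414e-04]), 'force': array([ 0.62896343,  0.26080696, -0.25346072]), 'moment': array([ 0.08139146, -0.02868074,  0.01554874]), 'grip_width': 0.0856202601924462}
side {'fx': 391.20283614647565, 'fy': 391.20283614647565, 'cx': 274.04021447424964, 'cy': 210.36368571975035, 'position': array([ 0.40736067, -0.51924932,  0.49596022]), 'orientation': array([-2.12575692,  0.21703324, -0.12283925])}
top {'fx': 515.7208822118184, 'fy': 515.7208822118184, 'cx': 288.82778081845277, 'cy': 203.4893427436999, 'position': array([0.43610692, 0.08865904, 1.20311427]), 'orientation': array([-2.14264736,  2.17208333, -0.07830258])}
wrist {'fx': 352.5304025102516, 'fy': 352.5304025102516, 'cx': 279.1247234608674, 'cy': 204.40393240110635, 'mount': array([[-1.87515048e-04, -9.52653682e-01, -3.04057439e-01,
         7.80993070e-02],
       [ 9.99999140e-01, -5.73416149e-04,  1.17988272e-03,
         1.01369470e-03],
       [-1.29837107e-03, -3.04056956e-01,  9.52652970e-01,
        -1.28215633e-01],
       [ 0.00000000e+00,  0.00000000e+00,  0.00000000e+00,
         1.00000000e+00]])}
```

View pics/top1.png

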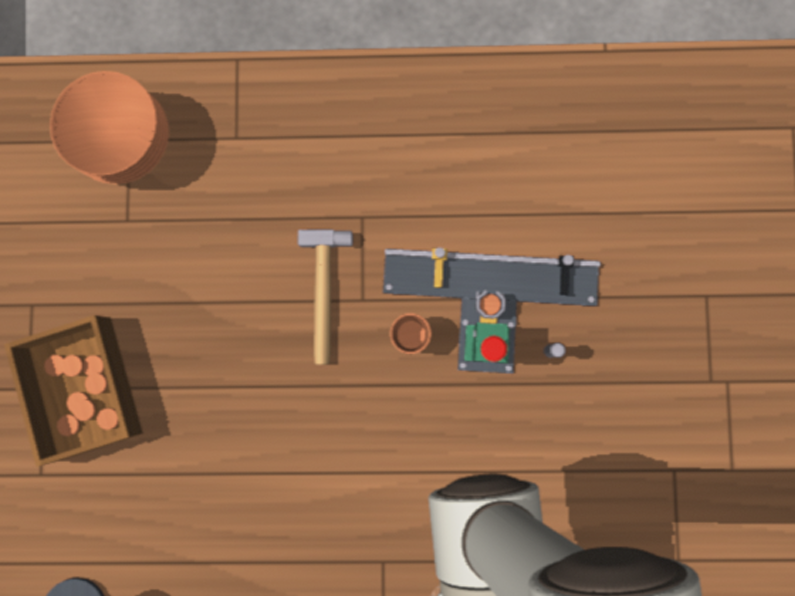

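View pics/side1.png

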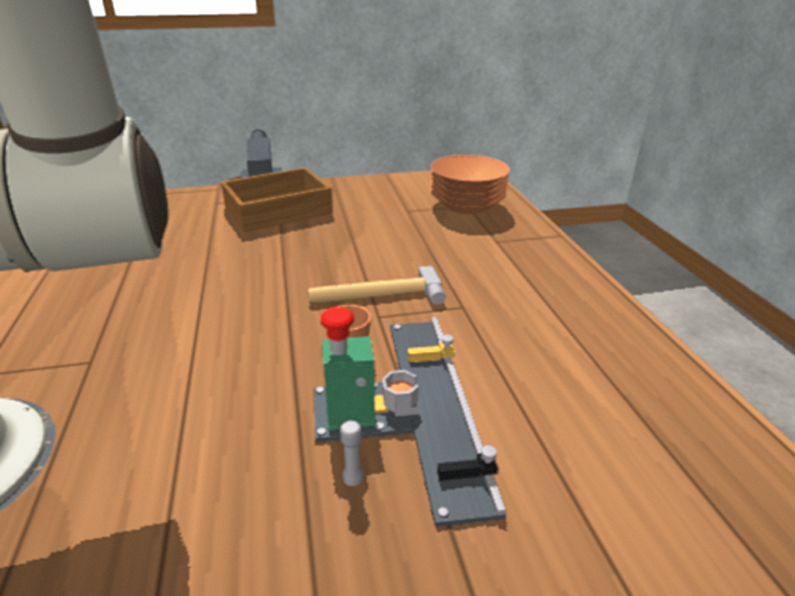

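The overview pictures show the feeder at about (490,310) in the top view, with the brass stop at (439,268) on the robot's left, the black stop on its right, the cup at (410,334) and the punch at (556,350). I'll enlarge the saved top picture.

Run:
```python
import cv2
im=cv2.imread('pics/full_top1.png')[168:268,262:428]
cv2.imwrite('pics/c1.png',cv2.resize(im,None,fx=4.8,fy=4.8,interpolation=cv2.INTER_CUBIC))
```

```text
(no output)
```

View pics/c1.png

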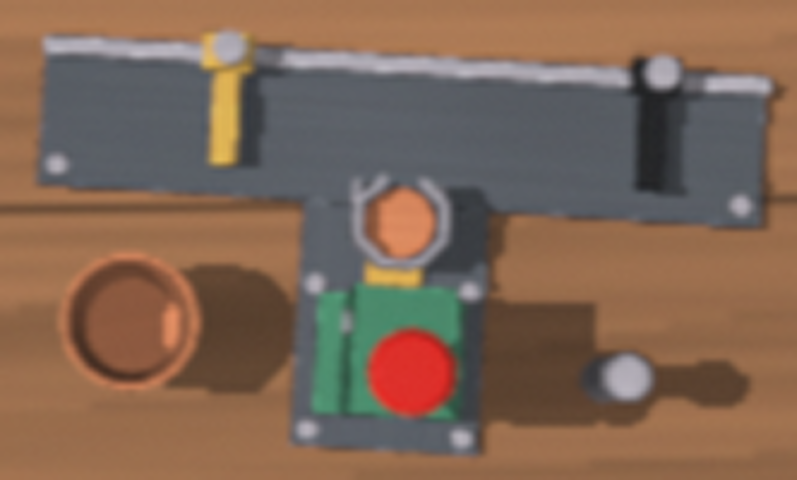

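The crop shows the table and foot corners, the cap at (411,373), the magazine at (402,219), and the near end of the brass bar at (223,164). I'll fit the feeder pose to these.

```bash
cat > fit.py <<'E'
from h import *
from scipy.optimize import least_squares
T=lambda u,v,z: at('top',262+u/4.8,168+v/4.8,z)[:2]
obs=[((38,186),.008,(10,175)),((764,228),.008,(10,-175)),((291,444),.008,(-108,45)),((480,454),.008,(-108,-45)),((411,373),.150,(-73,0)),((402,219),.044,(0,0))]
W=np.array([T(*o[0],o[1]) for o in obs]); F=np.array([o[2] for o in obs])/1000
def f2w(p,F): c,s=np.cos(p[2]),np.sin(p[2]); return np.array(F)@np.array([[c,s],[-s,c]])+p[:2]
r=least_squares(lambda p:(f2w(p,F)-W).ravel(),[.5,0,0]); p=r.x
np.save('p.npy',p)
def w2f(w): c,s=np.cos(p[2]),np.sin(p[2]); return (np.array(w)-p[:2])@np.array([[c,-s],[s,c]])
if __name__=='__main__':
    print('pose',p,'res mm',(f2w(p,F)-W)*1000)
    for n,uv,z in(('brass near end',(223,164),.024),('brass knob',(229,47),.042),('black near',(652,190),.024),('punch',(627,377),.08),('cup',(130,322),.062)):
        w=T(*uv,z); print(n,w,w2f(w)*1000)
    print('cap',f2w(p,(-.073,0)),'outlet',f2w(p,(.042,0)))
    for P in((-.073,0,.15),(0,0,.044),(.010,-.175,.008)):
        w=f2w(p,P[:2]); print('side px*1.42',proj('side',[*w,P[2]])*1.42)
    s=status.observe(); M=Rm(s['tcp_rot']); print(M.round(3))
    print('cap in tool', M.T@(np.array([*f2w(p,(-.073,0)),.20])-s['position']))
E
python3 fit.py
```

```text
pose [ 0.52685941 -0.00870322 -0.07381822] res mm [[ 0.94751457  0.6026985 ]
 [ 0.60725639  0.90592108]
 [-0.3473035  -0.01409628]
 [-1.15422842  0.35210363]
 [ 0.42510834 -1.52836845]
 [-0.47834738 -0.31825848]]
brass near end [0.55653806 0.07473927] [23.44383987 85.40409328]
brass knob [0.61032371 0.07122065] [77.34251653 85.86180274]
black near [ 0.54102778 -0.12897336] [  22.99985475 -118.89766423]
punch [ 0.45176853 -0.10465487] [ -67.80983024 -101.22838272]
cup [0.48015587 0.11916494] [-56.00678454 124.07549358]
cap [ 0.45405821 -0.00331939] outlet [ 0.56874503 -0.01180077]
side px*1.42 [335.35664983 314.34427839]
side px*1.42 [398.97354644 381.56521403]
side px*1.42 [433.71994986 522.18301663]
[[ 0.955  0.297 -0.   ]
 [ 0.297 -0.955  0.002]
 [ 0.    -0.002 -1.   ]]
cap in tool [ 0.43245254 -0.4362327   0.04529147]
```

Residuals are under 1.6 mm and the side view agrees. The brass stop is at feeder y = +85.5 mm, to the left. I'll shut the fingers and move above the cap.

Call:
{"method": "play_rows", "body": {"grip": 1, "series": [{"dx": 2,"dy": -2},{"dx": 3.7,"dy": -3.8},{"dx": 3.7,"dy": -3.8},{"dx": 3.7,"dy": -3.8},{"dx": 3.7,"dy": -3.8},{"dx": 3.7,"dy": -3.8},{"dx": 3.7,"dy": -3.8},{"dx": 3.7,"dy": -3.8},{"dx": 3.7,"dy": -3.8},{"dx": 3.7,"dy": -3.8},{"dx": 3.7,"dy": -3.8},{"dx": 3.7,"dy": -3.6}]}}

```text
$.series[0]: bad value
```

Call:
{"method": "play_rows", "body": {"series": [{"twist": 0.125},{"twist": 0.125},{"twist": 0.125},{}]}}

```text
$.series[0]: bad value
```

```bash
cat > to.py <<'E'
import sys
from fit import *
def to(F,z):
    s=status.observe(); M=Rm(s['tcp_rot']); w=f2w(p,F)
    print('t',s['time'],'pos',s['position'].round(4),'feeder mm',(w2f(s['position'][:2])*1000).round(1),'yaw-feeder',round(np.arctan2(M[1,0],M[0,0])-p[2],4),'tilt z',M[:,2].round(4),'F',s['force'].round(2),'w',s['grip_width'])
    print('go cm',(M.T@(np.array([*w,z])-s['position'])*100).round(2))
if __name__=='__main__': a=[float(x) for x in sys.argv[1:]]; print(robot.tcp_to_tips); to(a[:2],a[2])
E
python3 to.py -0.073 0 0.168
```

```text
0.014
t 0.1 pos [ 0.1709 -0.5485  0.2444] feeder mm [-315.2 -564.6] yaw-feeder 0.3757 tilt z [-2.0e-04  1.7e-03 -1.0e+00] F [ 0.15 -0.77 -0.76] w 0.0850360850731729
go cm [ 43.24 -43.62   7.73]
```

All four numbers are required in every row.

Call:
{"method": "play_rows", "body": {"grip": 1, "series": [{"dx": 2,"dy": -2,"dz": 0,"twist": 0},{"dx": 3.7,"dy": -3.8,"dz": 0,"twist": 0},{"dx": 3.7,"dy": -3.8,"dz": 0,"twist": 0},{"dx": 3.7,"dy": -3.8,"dz": 0,"twist": 0},{"dx": 3.7,"dy": -3.8,"dz": 0,"twist": 0},{"dx": 3.7,"dy": -3.8,"dz": 0,"twist": 0},{"dx": 3.7,"dy": -3.8,"dz": 0,"twist": 0},{"dx": 3.7,"dy": -3.8,"dz": 0,"twist": 0},{"dx": 3.7,"dy": -3.8,"dz": 0,"twist": 0},{"dx": 3.7,"dy": -3.8,"dz": 0,"twist": 0},{"dx": 3.7,"dy": -3.8,"dz": 0,"twist": 0},{"dx": 3.7,"dy": -3.6,"dz": 0,"twist": 0}]}}

```text
time: 1.6
position: [0.4493, -0.004, 0.2451]
tcp_rot: [3.106, 0.473, -0.0]
force: [0.3, -1.0, 0.0]
grip_width: 0.0001
```

Call:
{"method": "play_rows", "body": {"series": [{"dx": 0,"dy": 0,"dz": 0,"twist": 0.125},{"dx": 0,"dy": 0,"dz": 0,"twist": 0.125},{"dx": 0,"dy": 0,"dz": 0,"twist": 0.125},{"dx": 0,"dy": 0,"dz": 0,"twist": 0}]}}

```text
time: 2.1
position: [0.4487, -0.0057, 0.2449]
tcp_rot: [-3.139, 0.113, 0.001]
force: [0.7, -0.5, 0.0]
grip_width: -0.0005
```

```bash
python3 to.py -0.073 0 0.168
```

```text
0.014
t 2.1 pos [ 0.4487 -0.0057  0.2449] feeder mm [-78.1  -2.7] yaw-feeder 0.002 tilt z [-8.e-04  2.e-04 -1.e+00] F [ 0.66 -0.49  0.04] w -0.0004949312731763125
go cm [ 0.52 -0.27  7.69]
```

Call:
{"method": "play_rows", "body": {"series": [{"dx": 0.5,"dy": -0.25,"dz": 1,"twist": 0},{"dx": 0,"dy": 0,"dz": 2,"twist": 0},{"dx": 0,"dy": 0,"dz": 2,"twist": 0},{"dx": 0,"dy": 0,"dz": 1.5,"twist": 0},{"dx": 0,"dy": 0,"dz": 0.8,"twist": 0},{"dx": 0,"dy": 0,"dz": 0.2,"twist": 0},{"dx": 0,"dy": 0,"dz": 0,"twist": 0}]}}

```text
time: 2.98
position: [0.4545, -0.0038, 0.1708]
tcp_rot: [3.139, -0.115, 0.001]
force: [-0.1, -0.3, -0.1]
grip_width: 0.0
```

Run:
```python
from to import *
to((-.073,0),.142)
save('side','s2.png',(150,130,390,310),3.2)
```

```text
t 2.975 pos [ 0.4545 -0.0038  0.1708] feeder mm [-72.5  -0.4] yaw-feeder 0.0007 tilt z [ 9.e-04 -2.e-04 -1.e+00] F [-0.15 -0.29 -0.14] w 3.0472232076775236e-05
go cm [-0.05 -0.04  2.88]
```

View pics/s2.png

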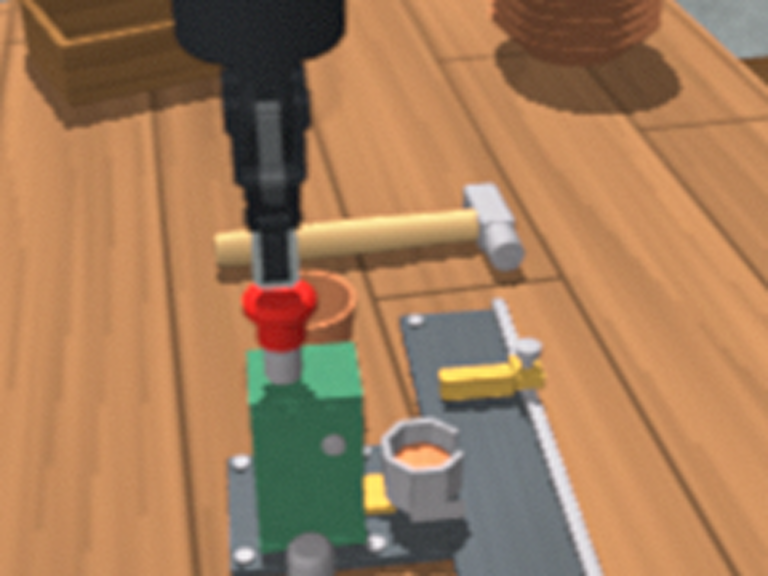

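The fingertips stand centred just above the cap at about (278,285). Now I'll press slowly.

Call:
{"method": "play_rows", "body": {"series": [{"dx": 0,"dy": 0,"dz": 0.3,"twist": 0},{"dx": 0,"dy": 0,"dz": 0.3,"twist": 0},{"dx": 0,"dy": 0,"dz": 0.3,"twist": 0},{"dx": 0,"dy": 0,"dz": 0.3,"twist": 0},{"dx": 0,"dy": 0,"dz": 0.3,"twist": 0},{"dx": 0,"dy": 0,"dz": 0.3,"twist": 0},{"dx": 0,"dy": 0,"dz": 0.3,"twist": 0},{"dx": 0,"dy": 0,"dz": 0.3,"twist": 0},{"dx": 0,"dy": 0,"dz": 0.25,"twist": 0},{"dx": 0,"dy": 0,"dz": 0.15,"twist": 0},{"dx": 0,"dy": 0,"dz": 0,"twist": 0}]}}

```text
time: 4.4
position: [0.4544, -0.0037, 0.1435]
tcp_rot: [3.139, -0.115, 0.0]
force: [-4.1, 1.7, 10.4]
grip_width: 0.0004
```

```bash
python3 to.py -0.073 0 0.142
```

```text
0.014
t 4.4 pos [ 0.4544 -0.0037  0.1435] feeder mm [-72.6  -0.4] yaw-feeder 0.0008 tilt z [ 1.e-04 -2.e-04 -1.e+00] F [-4.12  1.66 10.42] w 0.00036615311861274937
go cm [-0.04 -0.04  0.15]
```

Call:
{"method": "play_rows", "body": {"series": [{"dx": 0,"dy": 0,"dz": 0.1,"twist": 0},{"dx": 0,"dy": 0,"dz": 0.1,"twist": 0},{"dx": 0,"dy": 0,"dz": 0,"twist": 0}]}}

```text
time: 4.78
position: [0.4544, -0.0037, 0.142]
tcp_rot: [3.139, -0.114, -0.0]
force: [-7.0, 1.3, 14.4]
grip_width: -0.0001
```

Call:
{"method": "play_rows", "body": {"series": [{"dx": 0,"dy": 0,"dz": 0.1,"twist": 0},{"dx": 0,"dy": 0,"dz": 0,"twist": 0}]}}

```text
time: 5.03
position: [0.4544, -0.0037, 0.1419]
tcp_rot: [3.139, -0.114, -0.001]
force: [-9.7, 1.8, 20.2]
grip_width: 0.0
```

The plunger is at its hard stop: the force rose to 20 N and the travel stopped. I'll release it slowly.

Call:
{"method": "play_rows", "body": {"series": [{"dx": 0,"dy": 0,"dz": -0.3,"twist": 0},{"dx": 0,"dy": 0,"dz": -0.3,"twist": 0},{"dx": 0,"dy": 0,"dz": -0.3,"twist": 0},{"dx": 0,"dy": 0,"dz": -0.3,"twist": 0},{"dx": 0,"dy": 0,"dz": -0.3,"twist": 0},{"dx": 0,"dy": 0,"dz": -0.3,"twist": 0},{"dx": 0,"dy": 0,"dz": -0.3,"twist": 0},{"dx": 0,"dy": 0,"dz": -0.4,"twist": 0},{"dx": 0,"dy": 0,"dz": -1,"twist": 0},{"dx": 0,"dy": 0,"dz": -2,"twist": 0},{"dx": 0,"dy": 0,"dz": -2,"twist": 0},{"dx": 0,"dy": 0,"dz": -0.5,"twist": 0}]}}

```text
time: 6.52
position: [0.4548, -0.0038, 0.2206]
tcp_rot: [3.139, -0.115, 0.004]
force: [0.2, 0.1, 0.0]
grip_width: 0.0001
```

Run:
```python
from to import *
to((.042,-.050),.10)
save('side','s3.png',(180,160,380,370),2.8)
```

```text
t 6.525 pos [ 0.4548 -0.0038  0.2206] feeder mm [-72.2  -0.4] yaw-feeder 0.0006 tilt z [ 2.2e-03 -6.0e-04 -1.0e+00] F [0.24 0.11 0.02] w 9.036478199362054e-05
go cm [11.39  4.96 12.09]
```

View pics/s3.png

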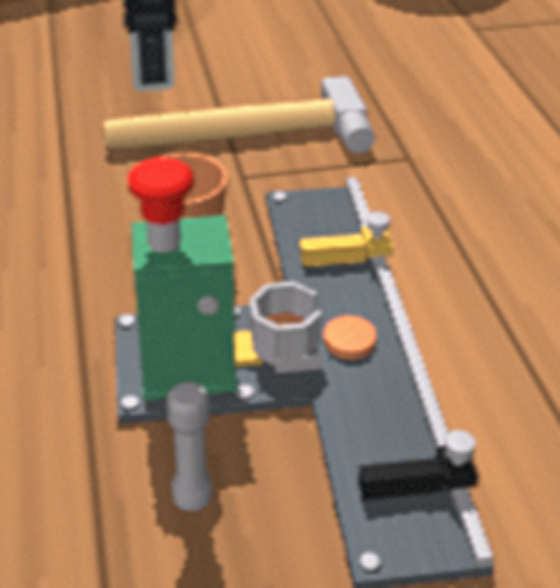

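One slug is out, its top face centred at (349,335), and the plunger is up. I'll work out the slug position and move beside it on the black-stop side.

Run:
```python
from to import *
print('slug feeder mm',w2f(at('side',180+349.5/2.8,160+334.5/2.8,.016)[:2])*1000, 'mag check',w2f(at('side',180+287/2.8,160+304/2.8,.044)[:2])*1000)
```

```text
slug feeder mm [43.2774231  -2.33299874] mag check [2.71411945 0.01486189]
```

Call:
{"method": "play_rows", "body": {"series": [{"dx": 2,"dy": 1,"dz": 0,"twist": 0},{"dx": 4,"dy": 1.5,"dz": 0,"twist": 0},{"dx": 4,"dy": 1.5,"dz": 0,"twist": 0},{"dx": 1.4,"dy": 1,"dz": 1,"twist": 0},{"dx": 0,"dy": 0,"dz": 4,"twist": 0},{"dx": 0,"dy": 0,"dz": 5,"twist": 0},{"dx": 0,"dy": 0,"dz": 4,"twist": 0},{"dx": 0,"dy": 0,"dz": 2,"twist": 0},{"dx": 0,"dy": 0,"dz": 0,"twist": 0}]}}

```text
time: 7.7
position: [0.5618, -0.0611, 0.0564]
tcp_rot: [-3.138, 0.115, 0.009]
force: [1.3, 0.7, 0.4]
grip_width: 0.0
```

```bash
python3 to.py 0.042 -0.05 0.025
```

```text
0.014
t 7.7 pos [ 0.5618 -0.0611  0.0564] feeder mm [ 38.7 -49.7] yaw-feeder 0.0006 tilt z [-0.0058  0.0019 -1.    ] F [1.31 0.71 0.36] w 4.719822464486449e-05
go cm [0.35 0.04 3.14]
```

Call:
{"method": "play_rows", "body": {"series": [{"dx": 0.1,"dy": 0,"dz": 1,"twist": 0},{"dx": 0,"dy": 0,"dz": 1,"twist": 0},{"dx": 0,"dy": 0,"dz": 0.5,"twist": 0},{"dx": 0,"dy": 0,"dz": 0.2,"twist": 0},{"dx": 0,"dy": 0,"dz": 0,"twist": 0},{"dx": 0,"dy": 0,"dz": 0,"twist": 0}]}}

```text
time: 8.45
position: [0.5655, -0.062, 0.0326]
tcp_rot: [3.139, -0.115, 0.001]
force: [-1.2, -1.0, 0.6]
grip_width: 0.0002
```

Run:
```python
from to import *
to((.042,.031),.025)
save('side','s4.png',(230,190,380,360),3.4)
```

```text
t 8.45 pos [ 0.5655 -0.062   0.0326] feeder mm [ 42.4 -50.3] yaw-feeder 0.0006 tilt z [ 6.e-04 -2.e-04 -1.e+00] F [-1.19 -1.05  0.61] w 0.000194262196124933
go cm [-0.04 -8.13  0.76]
```

View pics/s4.png

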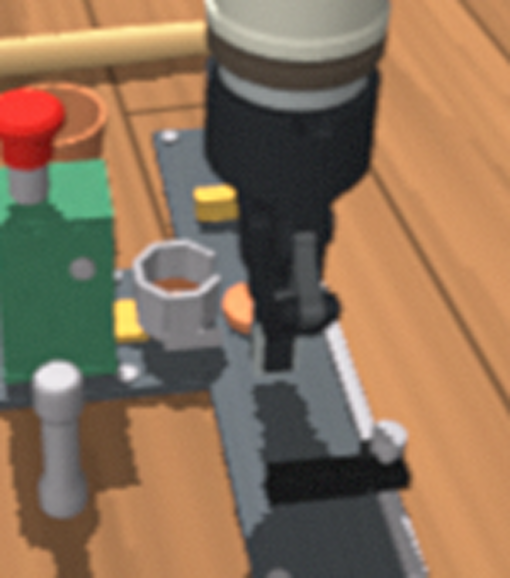

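The tips stand clear of the table at about (272,372), on the near side of the slug at (240,308). I'll lower 7 mm and then nudge left along feeder y.

Call:
{"method": "play_rows", "body": {"series": [{"dx": 0,"dy": 0,"dz": 0.4,"twist": 0},{"dx": 0,"dy": 0,"dz": 0.3,"twist": 0},{"dx": 0,"dy": 0,"dz": 0,"twist": 0},{"dx": 0,"dy": 0,"dz": 0,"twist": 0}]}}

```text
time: 9.0
position: [0.5652, -0.0619, 0.0253]
tcp_rot: [-3.139, 0.115, 0.0]
force: [0.3, 0.7, 0.5]
grip_width: -0.0004
```

```bash
python3 to.py 0.042 0.031 0.025
```

```text
0.014
t 9.0 pos [ 0.5652 -0.0619  0.0253] feeder mm [ 42.2 -50.2] yaw-feeder 0.0006 tilt z [-0.  0. -1.] F [0.33 0.73 0.46] w -0.00035117112194196494
go cm [-0.01 -8.12  0.03]
```

Call:
{"method": "play_rows", "body": {"series": [{"dx": 0,"dy": -0.3,"dz": 0,"twist": 0},{"dx": 0,"dy": -0.4,"dz": 0,"twist": 0},{"dx": 0,"dy": -0.5,"dz": 0,"twist": 0},{"dx": 0,"dy": -0.5,"dz": 0,"twist": 0},{"dx": 0,"dy": -0.5,"dz": 0,"twist": 0},{"dx": 0,"dy": -0.5,"dz": 0,"twist": 0},{"dx": 0,"dy": -0.5,"dz": 0,"twist": 0},{"dx": 0,"dy": -0.5,"dz": 0,"twist": 0},{"dx": 0,"dy": -0.5,"dz": 0,"twist": 0},{"dx": 0,"dy": -0.5,"dz": 0,"twist": 0},{"dx": 0,"dy": -0.5,"dz": 0,"twist": 0},{"dx": 0,"dy": -0.3,"dz": 0,"twist": 0}]}}

```text
time: 10.5
position: [0.5692, -0.0067, 0.0253]
tcp_rot: [3.139, -0.115, 0.0]
force: [-0.4, -0.3, 0.1]
grip_width: -0.0
```

Run:
```python
from to import *
to((.042,.031),.025)
im=optics.camera('wrist')[:,:,::-1]; cv2.imwrite('pics/w5.png',im)
```

```text
t 10.5 pos [ 0.5692 -0.0067  0.0253] feeder mm [42.1  5.1] yaw-feeder 0.0008 tilt z [ 0. -0. -1.] F [-0.37 -0.34  0.06] w -4.391635053318203e-05
go cm [-0.01 -2.59  0.03]
```

View pics/w5.png

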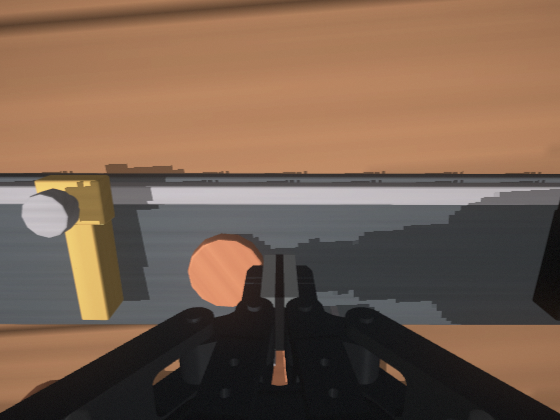

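The slug is flat, with its centre at (226,270), against the finger. About 33 mm (left edge at 189, bar face near 117) remains. I'll push on, slowing near the stop.

Call:
{"method": "play_rows", "body": {"series": [{"dx": 0,"dy": -0.3,"dz": 0,"twist": 0},{"dx": 0,"dy": -0.4,"dz": 0,"twist": 0},{"dx": 0,"dy": -0.4,"dz": 0,"twist": 0},{"dx": 0,"dy": -0.4,"dz": 0,"twist": 0},{"dx": 0,"dy": -0.4,"dz": 0,"twist": 0},{"dx": 0,"dy": -0.4,"dz": 0,"twist": 0},{"dx": 0,"dy": -0.3,"dz": 0,"twist": 0},{"dx": 0,"dy": -0.2,"dz": 0,"twist": 0},{"dx": 0,"dy": -0.2,"dz": 0,"twist": 0},{"dx": 0,"dy": 0,"dz": 0,"twist": 0}]}}

```text
time: 11.8
position: [0.5715, 0.023, 0.0253]
tcp_rot: [-3.139, 0.115, -0.0]
force: [-0.3, -0.7, -1.3]
grip_width: 0.0001
```

Call:
{"method": "play_rows", "body": {"series": [{"dx": 0,"dy": -0.1,"dz": 0,"twist": 0},{"dx": 0,"dy": -0.1,"dz": 0,"twist": 0},{"dx": 0,"dy": 0,"dz": 0,"twist": 0}]}}

```text
time: 12.18
position: [0.5716, 0.0249, 0.0253]
tcp_rot: [-3.139, 0.115, -0.0]
force: [-1.1, -0.4, 0.2]
grip_width: -0.0001
```

Run:
```python
from to import *
to((.042,.038),.025)
im=optics.camera('wrist')[:,:,::-1]; cv2.imwrite('pics/w6.png',im)
```

```text
t 12.175 pos [0.5716 0.0249 0.0253] feeder mm [42.1 36.8] yaw-feeder 0.0006 tilt z [ 0.e+00  1.e-04 -1.e+00] F [-1.06 -0.41  0.19] w -5.6360994618705745e-05
go cm [-0.01 -0.12  0.03]
```

View pics/w6.png

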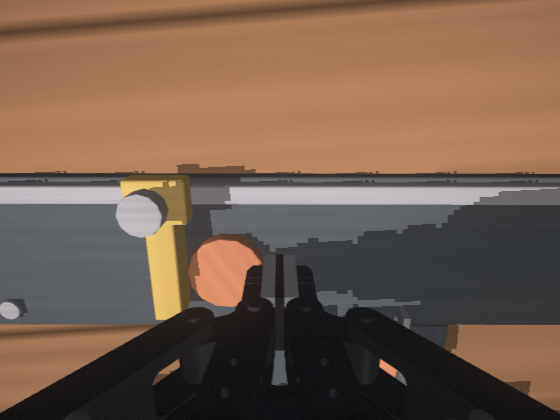

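The slug is nearly touching the bar, with its left edge at 189 and the bar face at about 187. I'll creep in until the force shows contact.

Call:
{"method": "play_rows", "body": {"series": [{"dx": 0,"dy": -0.1,"dz": 0,"twist": 0},{"dx": 0,"dy": -0.1,"dz": 0,"twist": 0},{"dx": 0,"dy": 0,"dz": 0,"twist": 0}]}}

```text
time: 12.6
position: [0.5717, 0.0264, 0.0253]
tcp_rot: [3.139, -0.115, -0.0]
force: [-0.4, -3.3, 1.3]
grip_width: 0.0
```

The reaction in -y is 3.3 N, so the slug is against the stop. I'll back off gently and lift away.

Call:
{"method": "play_rows", "body": {"series": [{"dx": 0,"dy": 0,"dz": 0,"twist": 0},{"dx": 0,"dy": 0,"dz": 0,"twist": 0},{"dx": 0,"dy": 0.2,"dz": 0,"twist": 0},{"dx": 0,"dy": 0.6,"dz": 0,"twist": 0},{"dx": 0,"dy": 1,"dz": 0,"twist": 0},{"dx": 0,"dy": 1,"dz": 0,"twist": 0},{"dx": 0,"dy": 0.5,"dz": 0,"twist": 0},{"dx": 0,"dy": 0,"dz": -2,"twist": 0},{"dx": 0,"dy": 0,"dz": -4,"twist": 0},{"dx": 0,"dy": 0,"dz": -4,"twist": 0},{"dx": 0,"dy": 0,"dz": -2,"twist": 0},{"dx": 0,"dy": 0,"dz": 0,"twist": 0}]}}

```text
time: 14.1
position: [0.5711, -0.0062, 0.1487]
tcp_rot: [3.139, -0.114, 0.009]
force: [-0.5, -0.3, -0.2]
grip_width: 0.0
```

Run:
```python
from to import *
to((.042,.038),.025)
save('side','s7.png',(200,140,380,370),2.5)
im=optics.camera('wrist')[:,:,::-1]; a=cv2.imread('pics/s7.png')
cv2.imwrite('pics/f7.png',np.hstack([cv2.resize(a,(310,396)),cv2.resize(im,(490,368))[:, :] if 0 else cv2.copyMakeBorder(cv2.resize(im,(490,368)),0,28,0,0,0)]))
```

```text
t 14.1 pos [ 0.5711 -0.0062  0.1487] feeder mm [43.9  5.8] yaw-feeder 0.001 tilt z [ 0.0059 -0.0012 -1.    ] F [-0.49 -0.25 -0.15] w 4.587225656960042e-05
go cm [-0.27 -3.23 12.36]
```

View pics/f7.png

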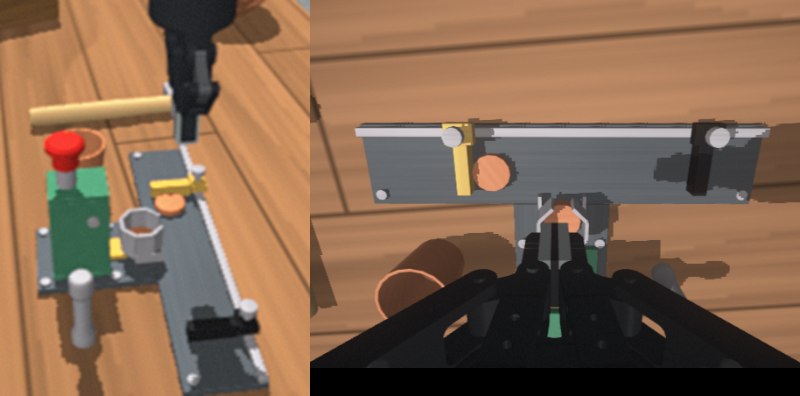

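The slug lies flat against the brass bar (right view: slug at (491,173), bar at (463,172)). The second slug is in the magazine, the plunger is up, and the robot is clear.

```bash
python3 -c "
from workcell import robot; print(robot.job_done())"
```

```text
the job is handed in; nothing more can be done
None
```

The job is done and handed in, at about 14 s of the 42 s allowed; the hand-in gave no verdict.

- **Press:** I pressed the plunger once to its hard stop, where the force rose to 20 N and the travel stopped. I then let it rise slowly, and one slug came out about 43 mm ahead of the magazine axis.
- **Nudge:** I pushed the slug sideways with the shut fingertips until it met the brass stop, with a 3.3 N reaction. Then I backed off and lifted clear.
- **Last checks:** The final pictures show the slug flat against the brass bar, within its length. The plunger is up, the next slug is in the magazine, and the gripper touches nothing. The cup, punch and hammer look unmoved, though I judged that by eye and did not measure it.
- **Problems:** The first two move calls were refused because some numbers were missing from the rows; nothing moved. No check failed or disagreed.

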